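Latch the brush case and hold it up level

ROBOT

A 6-joint arm with a two-finger parallel gripper is mounted at the origin on the work surface. World frame = base frame: x ahead of the robot, y to its left, z up, the work surface at z = 0. Lengths are in mm, angles in rad, forces in N, time in s.
With the tool pointing down it reaches from about 275 to 1000 mm from the base axis. Payload 8.4 kg.
Tool frame: the origin (TCP) lies between the finger pads; the fingertips stand r.finger_overhang ahead of it and the grasp point (between the pads) is the TCP (r.finger_overhang is the distance from the TCP to the fingertips, in mm); z points along the fingers, y is the line along which they close (so a half turn about z gives the same grasp; the last joint's range is limited). The gripper opens to 85 mm and grips with 20 to 120 N. Pads are 22 mm wide; open, the fingers measure 114 mm over their backs; the gripper's body (76 mm by 85 mm) begins 54 mm behind the grasp point. The pads swing forward as they close: fully open they stand 13 mm farther back than shut.
Start: joints at [-0.002, 0.353, 1.633, -0, 1.155, -0.002], TCP at [625.002, -0, 250.281] pointing down, gripper open.
Joint ranges: [-2.63, 2.63], [-0.92, 2.1], [0.06, 2.66], [-1.3, 4.44], [0, 2.69], [-3.02, 3.02]. Speed limits (rad/s): [2.22, 2.22, 2.79, 3.14, 3.14, 3.14].

INTERFACE

Orientations are given as [roll, pitch, yaw] about the fixed x, y, z axes, in that order (R = Rz(yaw) Ry(pitch) Rx(roll)).
In Python, from rig import r, cams, sign_off gives the robot as it stands.
- The arm moves only by the shell command python3 -m crank 'ROWS' [FORCE]. ROWS is JSON, a list of rows, each a list of 7 numbers: the shift along the tool's x, y, z in m, then the turn, a rotation vector about the tool's x, y, z in rad, then the closure, from 0 (fully open) to 1 (shut). In form: [[dx, dy, dz, ax, ay, az, gripper], ...]. A call has 1 to 5 rows; each row is the pose to reach, as a shift and turn from the pose commanded when the call began, along the tool's axes at that moment; what a row does not reach only later rows make up. A row lasts 1/10 s, in which the tool goes at most 50 mm and 8.59 degrees, less where a joint would pass 70% of its speed; a pose out of reach is approached as far as the arm can. A call with a gripper value outside its range is refused whole. The fingers move at their own pace and stop on an object; FORCE is the grip in N (left out, the last holds). Time passes only in rows, so rows that repeat a pose let the fingers close. It gives the time, the measured TCP pose, the force, the opening and the grip force at its end, in the units of the state.
- r.sense(): the state, without advancing time (a new reading comes with each control period).
- cams.grab_frame(name): name is "scene" or "side" or "wrist"; returns a dict with "image" (420x560x3 uint8, red, green, blue), "fx", "fy", "cx", "cy" (pixels), "position" and "orientation" of the camera in the world. Camera axes: x right, y down, z forward; pixel columns grow to the right and rows downward; lengths in mm; the calibration is good to about 2 mm. A picture is of the moment at which its call begins. There is no depth.
- sign_off(): hands the job in; it is judged then, once.
The state is a dict: "clock": time; "qpos": joint angles; "qvel": joint speeds; "joint_efforts": joint torques, N m; "eef_pos": TCP position; "tcp_rot": TCP orientation; "contact_force": force on the tool from outside, world axes, zero at the start; "wrist_torque": the same for the moment, N m; "opening": opening from 0.0 (shut) to 1.0 (fully open); "grasp_force": force on a finger pad.
Only numpy, scipy, OpenCV 4.12 (cv2) and the standard library are available. Lean on these libraries where they do the work, as an engineer would, in place of code of your own. Each camera call takes 0.05 s, during which the arm holds its last target. There are 200 camera calls.

TASK

Secure the lid of the wooden brush case by turning its turnbutton fully round until it lies straight across the lid's edge; only then take the case by the handle on the lid, lift it so that its underside is at least 10 cm clear of the bench, and hold it still and level in the air for a couple of seconds. Finish while still holding it up like that: do not put it down or let go. Keep the lid on and leave the other things on the bench alone.

Things in the scene. Friction and masses are not known exactly. Their poses are not given: they have to be found in the camera images.
- case: Loose plywood brush case, 230 (x) x 130 (y) x 76 mm high, 0.35 to 0.7 kg, turned any way round. Origin: centre of its underside, z up. End battens 24 mm thick, tops at 76 mm; the turnbutton sits on the -x one; on the +x one a fixed dark lip 7 mm thick overhangs the lid by 12 mm. The centre of mass lies within 5 mm of below the handle's middle.
- lid: Loose plywood lid 178 x 110 x 10 mm, 0.17 kg, let in between the battens with 2 mm play, resting on ledges 64 mm above the case's underside. Origin: centre of its underside, axes as the case's. Only the lip and the turned turnbutton hold it down: with it open the lid comes off by its handle; with it across, the case hangs from the lid after 2 to 3 mm play.
- handle (a point): Middle of the dark wooden grip bar on the lid, centred, 112 mm above the case's underside: 80 mm long (along the case's x), 16 mm wide (case's y: pinch it this way), 16 mm high, on a 12 mm thick post at each end; 30 mm free between lid and bar. Axes as the lid's.
- turnbutton_fin (a point): Point on the pivot axis, 103 mm from the case's middle to its -x end, 105 mm above its underside. Brass bar 56 x 14 x 7 mm pivoted at its middle (top at 84 mm) with an upright fin along it, 40 mm long, 8 mm thick, top at 112 mm. The point turns with it: y along the bar and fin, x through the fin's thickness (pinch it this way).
- turnbutton (a joint): Turnbutton angle (rad), growing clockwise seen from above. 0: bar and fin along the batten (case's y), lid free. 1.57, a firm stop: bar along the case's x, straight across the lid's edge with 14 mm over the lid, secured. Starts between 0 and 0.35. Stays where it is left (friction 0.03 N m).
- tin: Bystander: closed paint tin, 80 mm across, 85 mm high; origin at the centre of its underside.
- pot: Bystander: open plaster-coloured cup, 72 mm across, 80 mm high; origin at the centre of its underside.
- offcut: Bystander: wooden offcut, 45 x 140 x 22 mm, lying on the bench beyond the case; origin at the centre of its underside.
- paintbrush: Bystander: paintbrush lying on the bench to the right of the case; origin at its underside near the middle.
There are look-alikes about, which are no part of the job. What is shaped like the lid but blue or red is not meant.

How it is judged:
By the outcome, as a careful person would: the job done as asked, in the order asked, and still so for the second after the job is handed in, while the arm keeps its last pose, push and grip.
It also fails if it takes over 54 s, if anything falls off the work surface, if the arm or the gripper's body presses on something with over 40 N, if the wrist force passes 120 N, or if a joint passes its speed limit or range.

## Working session

There is one attempt and no reset: what is moved stays moved. The work goes in short steps, Python scripts to look and compute and a shell command to move; the robot and the scene stay as the last step left them, time stands still between calls to the robot, and variables do not carry over. Pictures are saved under pics/ and viewed, at most 10 in all, crops included, and the job is handed in when it is done.

```bash
ls; mkdir -p pics; cat > h.py <<'E'
import numpy as np, cv2
from scipy.spatial.transform import Rotation as R
from rig import r, cams, sign_off
def snap(n,f):
    d=cams.grab_frame(n); cv2.imwrite('pics/'+f,d['image'][:,:,::-1]); np.save('pics/'+f+'.npy',{k:v for k,v in d.items() if k!='image'},allow_pickle=True); return d
def load(f): return np.load('pics/'+f+'.npy',allow_pickle=True).item()
def rot(o):
    o=np.array(o,float)
    return R.from_euler('xyz',o) if o.shape==(3,) else (R.from_matrix(o) if o.shape==(3,3) else R.from_quat(o))
def back(d,u,v,z):
    ray=rot(d['orientation']).apply([(u-d['cx'])/d['fx'],(v-d['cy'])/d['fy'],1]); p=np.array(d['position'])
    return p+ray*(z-p[2])/ray[2]
def proj(d,P):
    q=rot(d['orientation']).inv().apply(np.array(P,float)-np.array(d['position'])); return np.c_[d['fx']*q[:,0]/q[:,2]+d['cx'],d['fy']*q[:,1]/q[:,2]+d['cy']]
E
python3 - <<'E'
from h import *
for n in ['scene','side','wrist']:
    d=snap(n,n+'1.png'); print(n,d['position'],d['orientation'],d['fx'])
s=r.sense();print(s,r.finger_overhang)
a=[cv2.imread(f'pics/{n}1.png') for n in ['scene','wrist']]
E
```

```text
pics
scene [1296.65116178 -644.37161056 1260.02313776] [-2.43675988  0.0107554   0.84768991] 441.4131178686687
side [  160.36355691 -1086.15722419   886.25725499] [-2.1755193  -0.01517744 -0.32316636] 424.0621756222051
wrist [624.95193985  69.85016908 372.9926213 ] [ 2.86219486e+00  1.01042770e-03 -9.67474496e-04] 316.3202113283772
{'clock': 0.15, 'qpos': array([-2.42650062e-03,  3.53493197e-01,  1.63394995e+00,  1.96954274e-05,
        1.15517922e+00, -2.39640630e-03]), 'qvel': array([-4.67504193e-04, -1.48179728e-03, -1.64729287e-03,  1.21032095e-03,
        8.67993020e-05,  2.07239031e-04]), 'joint_efforts': array([-7.39769093e-04, -6.05638933e+01, -3.42338884e+01, -2.29960733e-05,
        6.16452831e-03, -4.00942213e-05]), 'eef_pos': array([ 6.24670161e+02, -9.92842279e-03,  2.49737253e+02]), 'tcp_rot': array([-3.14056299e+00, -2.04780473e-05,  1.57075826e+00]), 'contact_force': array([-0.50831384,  0.25159614,  0.50794988]), 'wrist_torque': array([-0.00376239,  0.01802158,  0.0259691 ]), 'grasp_force': 0.0, 'opening': 0.9998710880216064} 19.0
```

View pics/scene1.png

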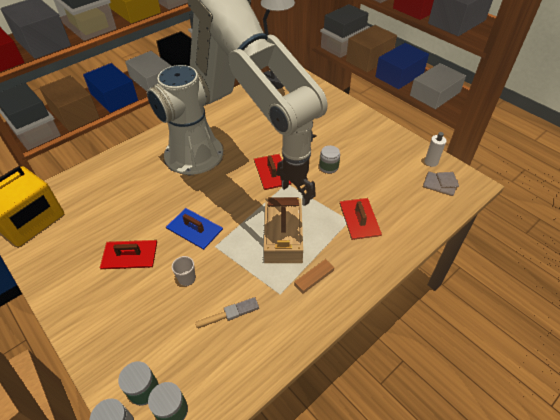

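View pics/wrist1.png

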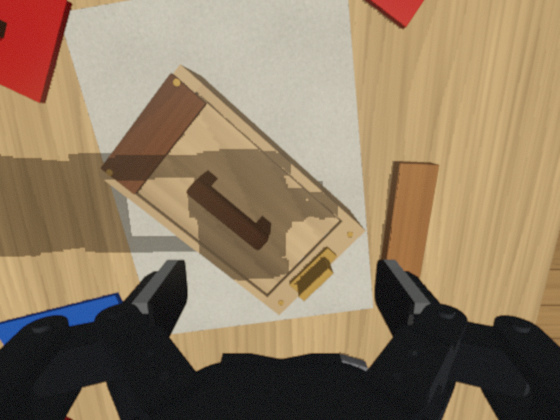

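The wrist view shows the case diagonally. Its top corners are near (180,66), (104,172), (280,312) and (363,232), the dark lip is upper left (+x), and the brass button is near (313,275).

```bash
python3 - <<'E'
from h import *
from scipy.optimize import least_squares
d=load('wrist1.png')
px=np.array([[180,66],[104,172],[280,312],[363,232],[203,183],[263,238]],float)
L=np.array([[115,-65,76],[115,65,76],[-115,65,76],[-115,-65,76],[36,0,120],[-36,0,120]],float)
# +x end upper-left; choose handedness by residual
for s in (1,-1):
    M=L*[1,s,1]
    f=lambda p:(proj(d,R.from_euler('z',p[2]).apply(M)+[p[0],p[1],0])-px).ravel()
    best=min((least_squares(f,[600,50,t]) for t in np.arange(-3,3,1)),key=lambda q:q.cost)
    print(s,best.x,best.cost,f(best.x).round(1))
im=cv2.imread('pics/wrist1.png')[215:325,230:380]
cv2.imwrite('pics/c1.png',cv2.resize(im,None,fx=5,fy=5,interpolation=cv2.INTER_CUBIC))
E
```

```text
1 [583.06249201  -8.46622882  -3.87613958] 78.67429441334855 [ 3.8 -5.1 -3.5  0.1  1.   1.7  5.4 -2.6 -6.1  3.7  0.3  3.8]
-1 [580.73625485 -15.15170301  -3.86678305] 32029.72230601649 [ -80.9  114.3   76.5 -102.2   85.9  -77.4  -83.1   86.7   -8.5   12.
   -2.    10.7]
```

View pics/c1.png

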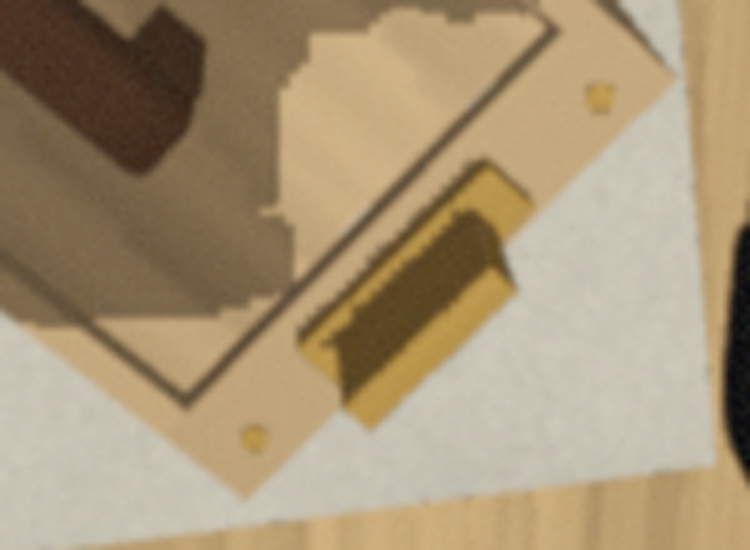

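```bash
python3 - <<'E'
from h import *
from scipy.optimize import least_squares
d=load('wrist1.png')
px=np.array([[180,66],[104,172],[279,314.4],[365,230],[267.6,295.3],[341,221]],float)
L=np.array([[115,-65,76],[115,65,76],[-115,65,76],[-115,-65,76],[-91,57,76],[-91,-57,76]],float)
f=lambda p:(proj(d,R.from_euler('z',p[2]).apply(L)+[p[0],p[1],0])-px).ravel()
b=least_squares(f,[583,-8,-3.876],loss='soft_l1',f_scale=2);print(b.x,f(b.x).round(1))
for q in px: print(back(d,*q,76).round(1))
a=back(d,230+357/5,215+415/5,112);c=back(d,230+503/5,215+276/5,112)
print('fin',a,c,(a+c)/2,np.hypot(*(c-a)[:2]),'dir',np.degrees(np.arctan2(*(c-a)[1::-1])))
Rz=R.from_euler('z',b.x[2]);print('case yaw',np.degrees(b.x[2])%360,'pivot',Rz.apply([-103,0,105])+[b.x[0],b.x[1],0])
hp=[back(d,203,183,120),back(d,263,238,120)];print(hp)
E
```

```text
[580.40766195  -9.76619689  -3.87309085] [ 0.4 -3.3 -6.1  1.9 -0.1  0.2  0.8  0.3 -0.6  1.4  2.  -0.3]
[537.6 112.8  76. ]
[457.5  20.5  76. ]
[ 622.7 -134.7   76. ]
[708.6 -37.9  76. ]
[ 610.7 -111.3   76. ]
[684.2 -28.4  76. ]
fin [643.96336328 -92.22897523 112.        ] [670.02081835 -63.61137995 112.        ] [656.99209081 -77.92017759 112.        ] 38.703458818643774 dir 47.68089674947585
case yaw 138.08824062820088 pivot [657.05763182 -78.56868318 105.        ]
[array([561.5094196 ,  18.72626889, 120.        ]), array([609.54805198, -29.1432851 , 120.        ])]
```

```bash
python3 -m crank '[[-0.0785,0.032,0.05,0,0,0.733,0.4],[-0.0785,0.032,0.05,0,0,0.733,0.4],[-0.0785,0.032,0.05,0,0,0.733,0.4],[-0.0785,0.032,0.05,0,0,0.733,0.4],[-0.0785,0.032,0.05,0,0,0.733,0.4]]' 40; python3 -m crank '[[0,0,0,0,0,0,0.4],[0,0,0,0,0,0,0.4]]'; python3 - <<'E'
from h import *
d=snap('wrist','wrist2.png');print(d['position'],d['orientation'])
s=r.sense();print(s['eef_pos'],s['tcp_rot'],s['qpos'])
E
```

```text
clock: 0.65
eef_pos: [656.7, -79.0, 199.4]
tcp_rot: [-3.14, 0.001, 0.831]
contact_force: [-0.4, -0.4, 0.3]
opening: 0.599
grasp_force: 0.0
clock: 0.85
eef_pos: [656.9, -78.4, 200.1]
tcp_rot: [-3.141, 0.0, 0.842]
contact_force: [0.1, 0.5, -0.1]
opening: 0.606
grasp_force: 0.0
[703.50764574 -26.3120486  323.43567305] [ 2.86247703e+00 -7.63760663e-04 -7.29969788e-01]
[656.92462085 -78.41990304 200.17616884] [-3.14144139e+00  1.40577523e-04  8.41610120e-01] [-1.21065147e-01  4.56113164e-01  1.59468572e+00 -3.26391152e-05
  1.09099823e+00  6.08136140e-01]
```

View pics/wrist2.png

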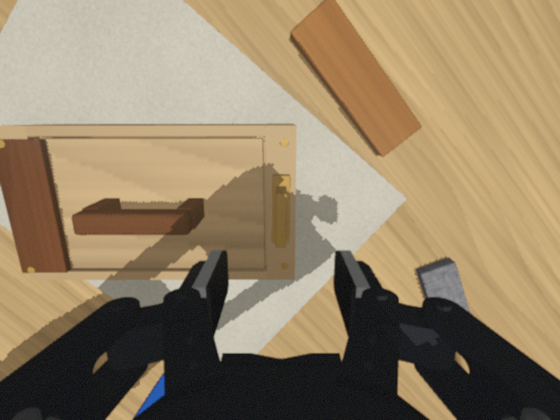

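The case now lies square in the view: right corners at (295,125) and (295,279), fin top near (281,220), handle bar from (74,222) to (203,222). The gripper is centred on the button.

```bash
python3 - <<'E'
from h import *
d=load('wrist2.png')
for n,u,v,z in [('c1',295,125,76),('c2',295,279,76),('fin',281,220,112),('finA',281,194,112),('finB',281,246,112),('h1',73,224,120),('h2',192,224,120)]: print(n,back(d,u,v,z).round(1))
print(proj(d,[[657,-78.5,112],[657,-78.5,84]]))
im=cv2.imread('pics/wrist2.png')[110:290,60:310]
cv2.imwrite('pics/c2.png',cv2.resize(im,None,fx=3.2,fy=3.2,interpolation=cv2.INTER_CUBIC))
E
```

```text
c1 [708.2 -37.7  76. ]
c2 [ 623.  -135.3   76. ]
fin [657.7 -78.1 112. ]
finA [670.2 -64.1 112. ]
finB [644.6 -92.8 112. ]
h1 [552.4  15.8 120. ]
h2 [612.6 -38.  120. ]
[[280.57749946 221.02161219]
 [280.5530399  209.86619333]]
```

View pics/c2.png

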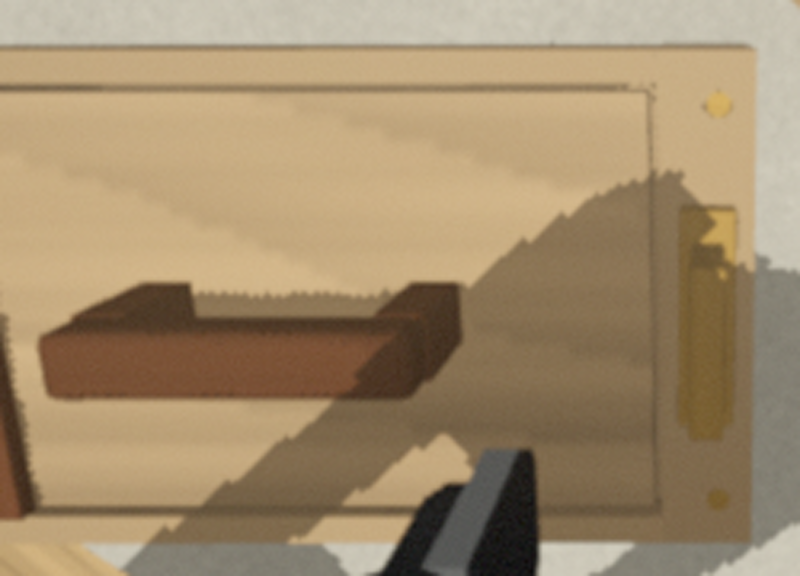

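```bash
python3 -m crank '[[0,0,0.04,0,0,0,0.5],[0,0,0.07,0,0,0,0.5],[0,0,0.085,0,0,0,0.5],[0,0,0.093,0,0,0,0.5],[0,0,0.093,0,0,0,0.6]]' 40; python3 -m crank '[[0,0,0,0,0,0,1],[0,0,0,0,0,0,1],[0,0,0,0,0,0,1],[0,0,0,0,0,0,1],[0,0,0,0,0,0,1]]' 40
```

```text
clock: 1.4
eef_pos: [656.9, -78.4, 106.8]
tcp_rot: [-3.141, 0.001, 0.839]
contact_force: [1.0, -0.6, -0.2]
opening: 0.404
grasp_force: 0.0
clock: 1.9
eef_pos: [657.8, -78.4, 108.8]
tcp_rot: [3.14, -0.001, 0.838]
contact_force: [-2.3, 1.2, 7.1]
opening: 0.082
grasp_force: 41.8
```

```bash
python3 -m crank '[[0,0,-0.001,0,0,0.12,1],[0,0,-0.001,0,0,0.24,1],[0,0,-0.001,0,0,0.36,1],[0,0,-0.001,0,0,0.48,1],[0,0,-0.001,0,0,0.6,1]]' 40; python3 -m crank '[[0,0,0,0,0,0.12,1],[0,0,0,0,0,0.24,1],[0,0,0,0,0,0.36,1],[0,0,0,0,0,0.48,1],[0,0,0,0,0,0.6,1]]'; python3 -m crank '[[0,0,0,0,0,0.12,1],[0,0,0,0,0,0.24,1],[0,0,0,0,0,0.34,1],[0,0,0,0,0,0.37,1],[0,0,0,0,0,0.37,1]]' ; python3 - <<'E'
from h import *
d=snap('wrist','wrist3.png')
s=r.sense();print(s['eef_pos'],s['tcp_rot'],s['qpos'],s['wrist_torque'],s['contact_force'])
E
```

```text
clock: 2.4
eef_pos: [657.7, -79.0, 108.9]
tcp_rot: [3.14, -0.002, 0.233]
contact_force: [0.7, -1.9, -1.0]
opening: 0.078
grasp_force: 40.6
clock: 2.9
eef_pos: [657.7, -79.0, 108.9]
tcp_rot: [3.141, -0.002, -0.367]
contact_force: [1.6, -0.9, -1.9]
opening: 0.086
grasp_force: 40.7
clock: 3.4
eef_pos: [657.5, -79.0, 108.9]
tcp_rot: [-3.141, -0.002, -0.731]
contact_force: [1.1, -3.6, 1.3]
opening: 0.081
grasp_force: 41.1
[657.53492286 -78.99877098 108.89013793] [-3.14130026e+00 -1.53972293e-03 -7.29747350e-01] [-1.21522935e-01  5.58801624e-01  1.65471121e+00 -8.00209252e-04
  9.26649296e-01  2.17950060e+00] [-0.70964986 -0.06215959  0.0498092 ] [ 0.71621608 -3.96762582  1.62759197]
```

View pics/wrist3.png

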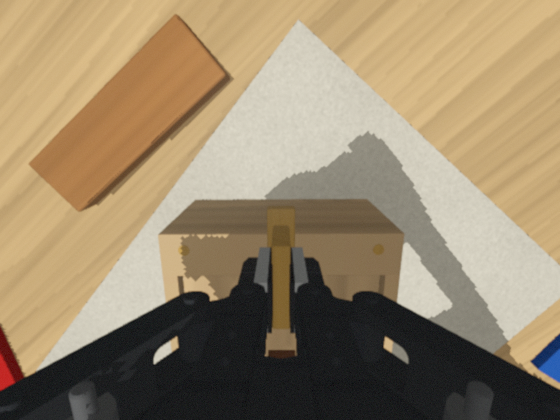

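The button has turned with the gripper to lie along the case's x, straight across the edge (bar at about (281,210)–(281,330)). I'll nudge it to feel the stop.

```bash
python3 -m crank '[[0,0,0,0,0,0.02,1],[0,0,0,0,0,0.04,1],[0,0,0,0,0,0.04,1]]'; python3 - <<'E'
from h import *
s=r.sense();print(s['tcp_rot'],s['wrist_torque'],s['contact_force'])
E
```

```text
clock: 3.75
eef_pos: [657.0, -78.5, 108.8]
tcp_rot: [3.142, -0.0, -0.772]
contact_force: [-1.8, -3.5, 6.2]
opening: 0.084
grasp_force: 42.0
[ 3.14152830e+00 -1.55117410e-04 -7.72402548e-01] [-0.50059154  0.31354331  0.32556143] [-1.77162352 -3.46368704  6.24128884]
```

```bash
python3 -m crank '[[0,0,0,0,0,-0.01,1],[0,0,0,0,0,-0.01,0.5],[0,0,0,0,0,-0.01,0.5],[0,0,0,0,0,-0.01,0.5]]'; python3 -m crank '[[0,0,-0.04,0,0,0,0.4],[0,0,-0.08,0,0,0,0.4],[-0.05,0,-0.1,0,0,0,0.4],[-0.1,0,-0.1,0,0,0,0.4],[-0.103,0,-0.1,0,0,0,0.4]]'; python3 -m crank '[[0,0,0,0,0,0,0.4],[0,0,0,0,0,0,0.4]]'; python3 - <<'E'
from h import *
d=snap('wrist','wrist4.png')
s=r.sense();print(s['eef_pos'],s['tcp_rot'],s['qpos'])
E
```

```text
clock: 4.15
eef_pos: [656.7, -78.1, 108.0]
tcp_rot: [3.142, 0.001, -0.763]
contact_force: [-0.3, 0.1, 0.8]
opening: 0.502
grasp_force: 0.0
clock: 4.65
eef_pos: [578.8, -4.6, 208.6]
tcp_rot: [3.141, 0.003, -0.761]
contact_force: [-0.8, -0.0, -0.1]
opening: 0.6
grasp_force: 0.0
clock: 4.85
eef_pos: [583.2, -7.5, 208.4]
tcp_rot: [-3.141, -0.001, -0.762]
contact_force: [-0.3, 0.4, 0.4]
opening: 0.598
grasp_force: 0.0
[583.39519194  -7.86032647 208.19117128] [-3.14132013e+00 -4.89363849e-04 -7.62494822e-01] [-1.59701380e-02  3.32458263e-01  1.76517245e+00 -1.53076749e-04
  1.04341766e+00  2.31739795e+00]
```

View pics/wrist4.png

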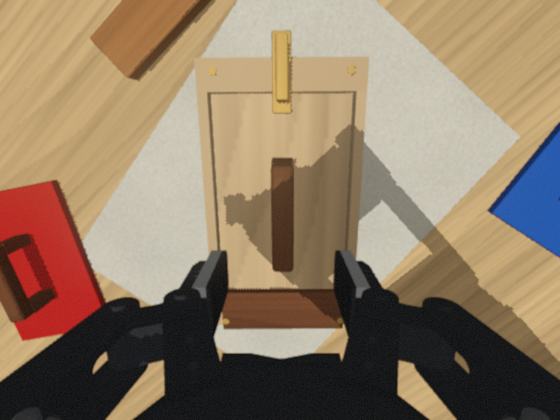

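The button lies straight across the lid's edge, (281,30)–(281,112). The handle bar runs from (283,165) to (283,271), and its middle is near (282.5,217).

```bash
python3 - <<'E'
from h import *
d=load('wrist4.png')
s=r.sense()
T=R.from_euler('xyz',s['tcp_rot'])
for n,u,v,z in [('far',282.5,165,120),('near',282.5,271,120),('c1',196,59,76),('c2',368,58,76),('btn',281,31,84),('btn2',281,111,84)]:
    p=back(d,u,v,z);print(n,p.round(1),'tool',T.inv().apply(p-s['eef_pos']).round(1))
E
```

```text
far [611.2 -35.7 120. ] tool [39.3  1.  88.2]
near [554.5  18.3 120. ] tool [-38.9   1.1  88.2]
c1 [707.7 -39.5  76. ] tool [111.7 -63.  132.3]
c2 [ 620.1 -132.1   76. ] tool [112.3  64.5 132.2]
btn [676.2 -96.6  84. ] tool [128.4   0.  124.3]
btn2 [637.4 -59.4  84. ] tool [ 74.6   0.  124.2]
```

```bash
python3 -m crank '[[0,0.001,0.04,0,0,0,0.4],[0,0.001,0.075,0,0,0,0.4],[0,0.001,0.09,0,0,0,0.4],[0,0.001,0.097,0,0,0,0.4],[0,0.001,0.097,0,0,0,0.5]]' 90; python3 -m crank '[[0,0,0,0,0,0,1],[0,0,0,0,0,0,1],[0,0,0,0,0,0,1],[0,0,0,0,0,0,1],[0,0,0,0,0,0,1]]' 90;  python3 -m crank '[[0,0,-0.002,0,0,0,1],[0,0,-0.004,0,0,0,1],[0,0,-0.007,0,0,0,1],[0,0,-0.011,0,0,0,1],[0,0,-0.016,0,0,0,1]]'
```

```text
clock: 5.4
eef_pos: [582.1, -8.5, 110.9]
tcp_rot: [3.141, 0.001, -0.763]
contact_force: [-0.2, -0.8, 0.5]
opening: 0.5
grasp_force: 0.0
clock: 5.9
eef_pos: [583.0, -8.1, 112.9]
tcp_rot: [-3.14, -0.002, -0.762]
contact_force: [0.2, 0.1, 7.5]
opening: 0.172
grasp_force: 88.6
clock: 6.4
eef_pos: [581.3, -8.1, 127.1]
tcp_rot: [3.141, 0.001, -0.762]
contact_force: [-0.9, 0.6, -6.1]
opening: 0.168
grasp_force: 87.7
```

```bash
python3 -m crank '[[0,0,-0.015,0,0,0,1],[0,0,-0.035,0,0,0,1],[0,0,-0.055,0,0,0,1],[0,0,-0.075,0,0,0,1],[0,0,-0.095,0,0,0,1]]';python3 -m crank '[[0,0,-0.015,0,0,0,1],[0,0,-0.025,0,0,0,1],[0,0,-0.03,0,0,0,1],[0,0,-0.03,0,0,0,1],[0,0,-0.03,0,0,0,1]]'; python3 - <<'E'
from h import *
snap('side','side2.png')
im=cv2.imread('pics/side2.png');a=cv2.resize(im[90:330,200:520],None,fx=2.4,fy=2.4);cv2.imwrite('pics/s2.png',a)
E
```

```text
clock: 6.9
eef_pos: [581.7, -8.1, 224.2]
tcp_rot: [-3.141, -0.0, -0.762]
contact_force: [0.4, -0.5, -5.5]
opening: 0.175
grasp_force: 88.3
clock: 7.4
eef_pos: [581.4, -8.1, 251.7]
tcp_rot: [3.141, 0.001, -0.762]
contact_force: [-0.7, 0.8, -6.8]
opening: 0.17
grasp_force: 88.3
```

View pics/s2.png

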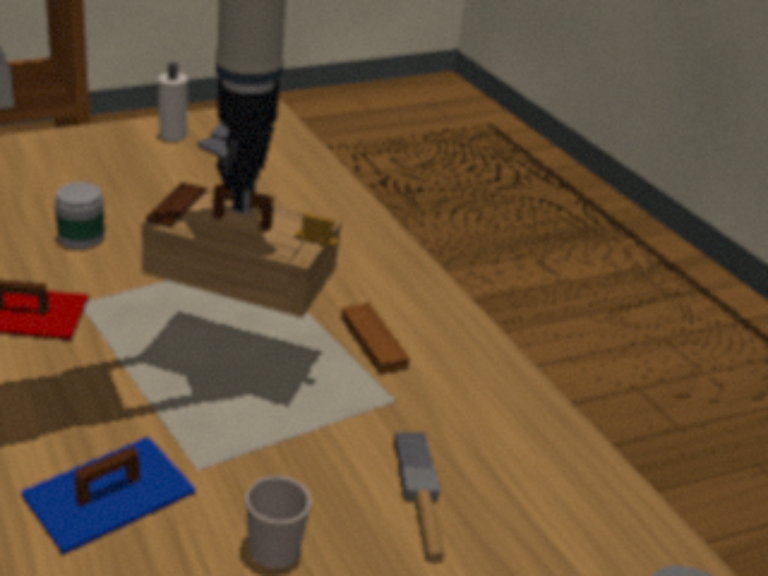

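The case is up, hanging under the handle with the button across the lid, and the other items are untouched. Next I'll hold it still and check that it is level.

```bash
for i in 1 2 3 4; do python3 -m crank '[[0,0,0,0,0,0,1],[0,0,0,0,0,0,1],[0,0,0,0,0,0,1],[0,0,0,0,0,0,1],[0,0,0,0,0,0,1]]' | tail -6 | tr '\n' ' '; echo; done; python3 - <<'E'
from h import *
d=snap('wrist','wrist5.png')
E
```

```text
clock: 7.95 eef_pos: [581.8, -8.1, 252.2] tcp_rot: [3.142, 0.0, -0.762] contact_force: [-0.9, 0.6, -5.4] opening: 0.171 grasp_force: 88.3 
clock: 8.45 eef_pos: [581.8, -8.1, 252.3] tcp_rot: [-3.142, -0.0, -0.762] contact_force: [-0.6, -0.8, -4.9] opening: 0.168 grasp_force: 88.3 
clock: 8.95 eef_pos: [581.8, -8.1, 252.3] tcp_rot: [3.142, -0.0, -0.762] contact_force: [0.3, -0.1, -5.1] opening: 0.17 grasp_force: 88.3 
clock: 9.45 eef_pos: [581.8, -8.1, 252.2] tcp_rot: [3.142, 0.0, -0.762] contact_force: [0.4, 0.7, -6.2] opening: 0.171 grasp_force: 88.3
```

View pics/wrist5.png

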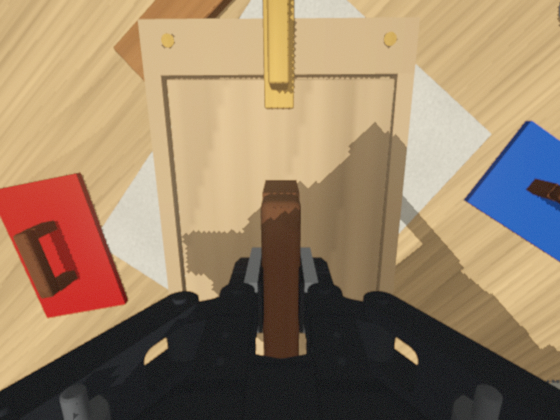

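The case hangs straight in the grip, with its far top corners near (139,21) and (418,18) and the button across the edge.

```bash
python3 - <<'E'
from h import *
d=load('wrist5.png');s=r.sense();T=R.from_euler('xyz',s['tcp_rot'])
for tilt in (-3,0,3):
    P=R.from_euler('y',tilt,degrees=True).apply([[115,-65,38.5],[115,65,38.5],[91,-57,38.5],[91,57,38.5]])
    print(tilt,proj(d,T.apply(P)+s['eef_pos']).round(0).tolist())
E
```

```text
-3 [[143.0, 23.0], [418.0, 23.0], [164.0, 78.0], [397.0, 77.0]]
0 [[137.0, 14.0], [424.0, 14.0], [160.0, 71.0], [401.0, 71.0]]
3 [[131.0, 5.0], [431.0, 5.0], [156.0, 66.0], [406.0, 65.0]]
```

```bash
python3 - <<'E'
from h import *
d=load('side2.png');s=r.sense();T=R.from_euler('xyz',s['tcp_rot'])
# tool x = case -x ; case +y -> tool y sign by geometry
for tilt in (-3,0,3):
    P=R.from_euler('y',tilt,degrees=True).apply([[sx*115,65,z] for sx in (-1,1) for z in (39.5,115.5)])
    u=proj(d,T.apply(P)+s['eef_pos']); print(tilt,((u-[200,90])*2.4).round(0).tolist())
E
```

```text
-3 [[140.0, 220.0], [139.0, 269.0], [305.0, 271.0], [298.0, 320.0]]
0 [[142.0, 225.0], [143.0, 273.0], [308.0, 267.0], [303.0, 318.0]]
3 [[143.0, 229.0], [147.0, 278.0], [309.0, 263.0], [308.0, 315.0]]
```

The side view agrees with level to about 1–2°. The case has now been held still for over 2 s, so I'm handing in.

```bash
python3 -c "
from rig import sign_off
print(sign_off())"
```

```text
the job is handed in; nothing more can be done
None
```

I turned the turnbutton fully across the lid's edge to its stop, then lifted the case by its handle. It was level to within about 2° and still held with its underside about 13–14 cm above the bench when I handed the job in.

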